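# Put the socket tray back and shut the toolbox

### The arm

A 7-joint arm with a two-finger parallel gripper is mounted at the origin on the work surface. World frame = base frame: x ahead of the robot, y to its left, z up, the work surface at z = 0. Lengths are in m, angles in rad, forces in N, time in s.
With the tool pointing down it reaches from about 0.4 to 0.85 m from the base axis. Payload 10.4 kg.
Tool frame: the origin (TCP) lies on the centre line of the jaws, within the pads' length; the fingertips stand 8 mm ahead of it and the grasp point (between the pads) lies 11 mm behind it (r.finger_overhang is the distance from the TCP to the fingertips, in m); z points along the fingers, y is the line along which they close (so a half turn about z gives the same grasp; the last joint's range is limited). The gripper opens to 87 mm and grips with 3 to 60 N. Pads are 19 mm wide; open, the fingers measure 117 mm over their backs; the gripper's body (75 mm by 190 mm) begins 51 mm behind the grasp point.
Start: joints at [-0.023, 0.332, -0.065, 1.46, 0.022, 1.35, -0.088], TCP at [0.625, 0, 0.231] pointing down, gripper open.
Joint ranges: [-2.6, 2.6], [-0.5, 2.12], [-1.47, 1.34], [0.16, 2.42], [-1.27, 4.41], [0.06, 2.06], [-2.6, 2.6]. Speed limits (rad/s): [2.22, 2.22, 2.79, 2.79, 3.14, 3.14, 3.14].

### API

Orientations are given as a unit quaternion [x, y, z, w].
In Python, from bench import r, vision gives the robot as it stands.
- The arm moves only by the tool drive_tool, never from a script. Its argument "series" is a list of rows, each a list of 2 entries, a list of its own where there are three numbers: the shift along the world's x, y, z in cm, then the turn about the world's z in degrees. A call has exactly 10 rows; each row shifts and turns the commanded pose from where the row before left it; what a row does not reach is not made up. A row lasts 1/8 s, in which the tool goes at most 62.5 mm and 10.7 degrees, less where a joint would pass 70% of its speed; a pose out of reach is approached as far as the arm can. A call with a gripper value outside its range is refused whole. "hand" is the closure, from 0 (fully open) to 1 (shut), set as the call begins (left out, the last holds). The fingers move at their own pace and stop on an object; "newtons" is the grip in N (left out, the last holds). Time passes only in rows, so rows that do not move let the fingers close, or fill a call up. It gives the time, the measured TCP pose, the force, the opening and the grip force at its end, in the units of the state.
- r.read_state(): the state, without advancing time (a new reading comes with each control period).
- vision.camera(name): name is "scene" or "side" or "wrist"; returns a dict with "color" (420x560x3 uint8, red, green, blue), "intrinsics" (3x3 intrinsics, pixels), "R" (3x3) and "t" (3): a world point X has camera coordinates R X + t; the wrist camera has in their place "mount" (4x4, takes a point from camera to tool coordinates, whose origin is the TCP and whose axes are the flange's). Camera axes: x right, y down, z forward; pixel columns grow to the right and rows downward; lengths in m; the calibration is good to about 2 mm. A picture is of the moment at which its call begins: read the wrist's pose just before it. There is no depth.
- r.close_job(): hands the job in; it is judged then, once.
The state is a dict: "time": time; "joint_positions": joint angles; "joint_vel": joint speeds; "joint_torque": joint torques, N m; "ee_pos": TCP position; "eef_rot": TCP orientation; "ft_force": force on the tool from outside, world axes, zero at the start; "torque": the same for the moment, N m; "width": finger opening in m; "grip_force": force on a finger pad.
Only numpy, scipy, OpenCV 4.12 (cv2) and the standard library are available. Lean on these libraries where they do the work, as an engineer would, in place of code of your own. Each camera call takes 0.05 s, during which the arm holds its last target. There are 200 camera calls.

### The job

Put the orange socket tray back into the blue toolbox: lower it in level and gently, feeling it past the guide strips of the mouth rather than forcing it, until it sits fully down on the ledges, and let go. Then push the open lid over past upright, let it swing down by its own weight, and press it down gently until the catch snaps and it is fully shut. Leave everything else on the bench and the tools in the bottom of the box as they are.

Things in the scene. Friction and masses are not known exactly. Their poses are not given: they have to be found in the camera images.
- toolbox: Blue steel toolbox, heavy, does not move: 190 mm along its x, 330 along its y, 137 high without lid, walls 4 mm. Origin: centre of its underside, z up; +x points to its hinge side (to the robot's right), -x to its front with the catch. Inside, a 20 mm ledge along each short (y) end carries the tray, its underside then 55 mm above the bench; two tools lie on the floor below.
- toolbox_mouth (a point): Nominal centre of the toolbox mouth at rim height (137 mm above the bench); axes as the toolbox. Black guide strips, 12 mm deep, line the mouth and leave an opening 172 x 312 mm; they are fitted loosely, so the opening lies up to 3.5 mm off this point along x and along y, which no reading shows: find it by feel. They do not give under a push.
- toolbox_hinge (a point): Middle of the lid's hinge line, on the +x rim, 95 mm from the toolbox centre, 137 mm high; the hinge line runs along the toolbox's y.
- lid (a joint): Lid angle (rad): 0 shut, 1.57 upright, 1.95 back on its stop. Starts open, between upright and the stop. Flat pan 190 x 330 x 16 mm, about 0.45 kg. Damped, slightly stiff hinge: pushed to about 1.15 it falls on its own in 1 to 2 s and rests ajar at about 0.06 on the spring catch under its front edge; about 8 to 15 N down at lid_press snaps the catch, then it stops hard on the rim.
- lid_edge (a point): Middle of the lid's free (front) edge, on its outer face: 190 mm from the hinge line. Lid axes: x from the free edge to the hinge, y along the hinge, z out of the outer face (up when shut).
- lid_press (a point): Where to press the lid: outer face, 30 mm in from the middle of the free edge; 153 mm above the bench when shut. A folded carrying handle stands 14 mm proud at mid-depth, 65 mm towards the hinge, 130 mm long, 18 mm wide.
- tray: Orange lift-out tray with sockets fixed in it, 169 mm along its x, 309 mm along its y, walls 40 mm high, about 0.55 kg: 1.5 mm to spare all round between the guide strips of the toolbox mouth. Origin: centre of its underside, z up. It goes in either way round. It starts flat on the bench to the robot's left of the toolbox.
- tray_handle (a point): Top centre of the tray's black bail handle, 75 mm above the tray's underside: a bar along the tray's y, 132 mm long, 12 mm thick, 28 mm tall, the space under it (tray rim 40 mm high) open beside it.
- wrench: Spanner, 170 mm, lying on the toolbox floor: leave.
- nipple: Brass pipe, 22 x 90 mm, lying on the toolbox floor: leave.
- glue: White glue bottle, 64 x 190 mm, standing on the bench: leave.
- screws: Amber jar of screws, 72 x 85 mm: leave.
- hammer: Hammer, 290 mm, lying on the bench: leave.
- tape: Yellow tape measure, 70 x 38 x 62 mm: leave.
- square: Try square with a 300 mm steel blade: leave.

How it is judged:
On the way, in this order (a step that is already met when the one before it is completed fails the run):
1. the tray sits level on its ledges in the toolbox, let go, with the lid still open (z of tray in the frame of toolbox below 0.0585 m and horizontal distance between tray and toolbox below 0.01 m and angle between tray's own z axis and vertical below 0.03 rad and contact force between the fingers and tray below 0.2 N and value of joint lid above 1.57 rad), for 0.2 s.
2. the lid, pushed over past upright, has swung down by itself and rests untouched on its catch (value of joint lid below 0.12 rad and contact force between each of the arm, the fingers and toolbox below 0.2 N), for 0.2 s.
3. the lid is pressed down until the catch snaps over it (value of joint lid below 0.018 rad), for 0.1 s.
At the end, for the whole second after the job is handed in: The lid is shut and caught (within 0.018 rad, about 3 mm at its front edge), the tray inside rests level (0.03 rad) on its ledges (underside within 3.5 mm of the ledge height, centred within 10 mm), everything at rest and the robot clear (value of joint lid below 0.018 rad and z of tray in the frame of toolbox below 0.0585 m and horizontal distance between tray and toolbox below 0.01 m and angle between tray's own z axis and vertical below 0.03 rad and linear speed of tray below 0.02 m/s); the robot touches nothing.
It fails at once if the robot pushed on the toolbox or its lid with more than 35 N (contact force between any of the arm, the fingers and toolbox above 35 N).
It fails at once if the tray, held in the gripper, was forced against the toolbox with more than 50 N (contact force between tray and toolbox above 50 N and contact force between the fingers and tray above 1 N).
It fails at once if the tray was dropped (let go and falling faster than 0.4 m/s) (linear speed of tray above 0.4 m/s and contact force between the fingers and tray below 0.1 N).
It fails at once if the lid was pushed or carried down by the robot instead of swinging down by its own weight (value of joint lid between 0.15 and 0.8 rad and contact force between any of the arm, the fingers and toolbox above 1 N).
It fails at once if something else, on the bench or in the bottom of the toolbox, was moved by more than 20 mm (distance of any of glue, screws, hammer, tape, square, wrench, nipple from where it was at the start of the episode above 0.02 m).
It also fails if it takes over 72 s, if anything falls off the work surface, if the arm or the gripper's body presses on something with over 40 N, if the wrist force passes 120 N, or if a joint passes its speed limit or range.

## Working session

There is one attempt and no reset: what is moved stays moved. The work goes in short steps, Python scripts to look and compute and a tool call to move; the robot and the scene stay as the last step left them, time stands still between calls to the robot, and variables do not carry over. Pictures are saved under pics/ and viewed, at most 10 in all, crops included, and the job is handed in when it is done.

Besides the shell and the picture viewer there is one more tool, called after "Call:" as name(argument=value, ...) on one line, values as JSON. drive_tool: Moves the arm, as the interface text tells. Its arguments: {"type":"object","properties":{"series":{"type":"array"},"hand":{"type":"number"},"newtons":{"type":"number"}},"required":["series"]}

```bash
mkdir -p pics; cat > h.py <<'E'
import numpy as np,cv2
from bench import r,vision
def save(n,c): cv2.imwrite('pics/'+n,c['color'][:,:,::-1])
E
python3 - <<'E'
from h import *
import pickle
d={}
for n in("scene","side"):
    d[n]=vision.camera(n)
pickle.dump(d,open('v0.pkl','wb'))
im=np.vstack([d['scene']['color'],d['side']['color']])
save('a.png',d['scene']);save('b.png',d['side'])
for n in d: print(n,d[n]['intrinsics'],d[n]['R'],d[n]['t'])
s=r.read_state();print(s)
E
```

```text
scene [[391.06185818   0.         285.39240028]
 [  0.         391.06185818 211.9165932 ]
 [  0.           0.           1.        ]] [[ 0.32394197  0.94593926  0.01614068]
 [ 0.62846949 -0.2024077  -0.75103743]
 [-0.70716879  0.25343647 -0.66006231]] [-0.30601228 -0.22779538  1.48514736]
side [[483.94855506   0.         288.28944477]
 [  0.         483.94855506 206.53314085]
 [  0.           0.           1.        ]] [[ 0.53957682  0.84181336  0.0143917 ]
 [ 0.60574663 -0.37627984 -0.70105956]
 [-0.584746    0.38699321 -0.71295748]] [-0.41821006 -0.21399623  1.46740991]
{'time': 0.1, 'joint_positions': array([-0.02261454,  0.33278946, -0.06469464,  1.4608433 ,  0.02160436,
        1.34987138, -0.08852163]), 'joint_vel': array([ 0.00109835, -0.00281111,  0.00083582, -0.00112309, -0.00020787,
       -0.00102775,  0.00013281]), 'joint_torque': array([ 3.16136166e-04, -6.24538064e+01,  2.38312193e-02, -3.90717781e+01,
       -6.15657773e-02,  3.65302863e-02,  4.60620026e-05]), 'ee_pos': array([6.24679525e-01, 2.51237834e-06, 2.29852169e-01]), 'eef_rot': array([ 7.07103920e-01,  7.07109381e-01, -4.50507552e-04, -4.08284294e-04]), 'ft_force': array([-0.09213615, -0.84036807,  0.55997765]), 'torque': array([ 0.00299226, -0.04192958,  0.00716508]), 'grip_force': 0.0, 'width': 0.08718212128031892}
```

View pics/a.png

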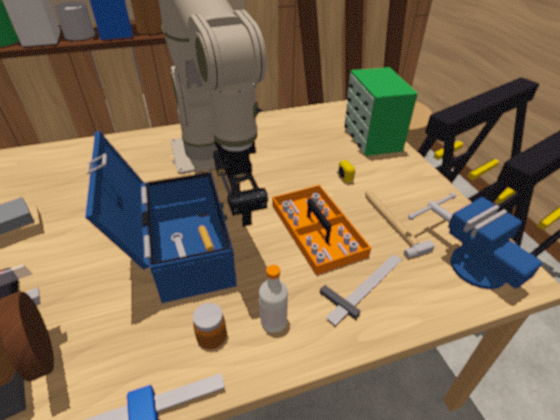

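View pics/b.png

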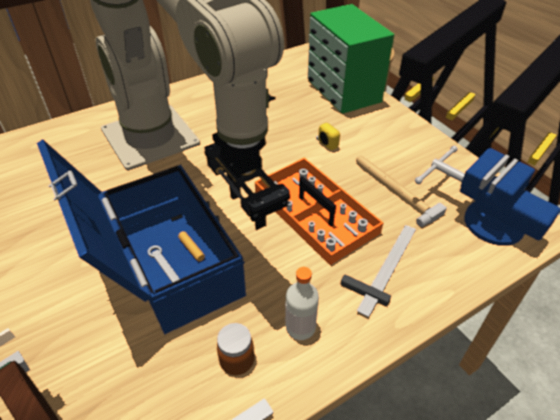

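Scene: toolbox at the left with lid leaning back (rim about (147,185)-(232,258)). Orange tray at (273,195)-(368,243), with its black handle near (318,215). The side view agrees.

```bash
cat >> h.py <<'E'
from scipy.spatial.transform import Rotation as Ro
def ray(c,uv,z,pose=None):
    uv=np.atleast_2d(uv).astype(float);K=c['intrinsics']
    d=np.c_[uv,np.ones(len(uv))]@np.linalg.inv(K).T
    if 'mount' in c:
        M=c['mount'];p,q=pose;RR=Ro.from_quat(q).as_matrix()
        o=RR@M[:3,3]+p;d=d@(RR@M[:3,:3]).T
    else: o=-c['R'].T@c['t'];d=d@c['R']
    return o+d*((z-o[2])/d[:,2])[:,None]
E
python3 - <<'E'
from h import *
import pickle
d=pickle.load(open('v0.pkl','rb'))
c=d['scene'];hsv=cv2.cvtColor(c['color'],cv2.COLOR_RGB2HSV)
m=cv2.inRange(hsv,(4,190,120),(14,255,255))
m[:180]=0;m[275:]=0;m[:,:265]=0;m[:,375:]=0
m=cv2.morphologyEx(m,cv2.MORPH_CLOSE,np.ones((7,7)))
cs,_=cv2.findContours(m,0,2);k=max(cs,key=cv2.contourArea)
h=cv2.convexHull(k);a=cv2.approxPolyDP(h,4,True)[:,0];print(a.tolist())
print(ray(c,a,.04).round(3),ray(c,a,0).round(3))
print('handle',ray(c,[[308,199],[329,233]],.075).round(3))
print('box',ray(c,[[147,183],[213,175],[232,257],[157,275]],.137).round(3))
print('side box',ray(d['side'],[[103,191],[179,167],[242,262],[158,303]],.137).round(3))
E
```

```text
[[273, 198], [320, 187], [370, 248], [367, 257], [315, 272]]
[[0.389 0.149 0.04 ]
 [0.382 0.311 0.04 ]
 [0.675 0.336 0.04 ]
 [0.702 0.312 0.04 ]
 [0.707 0.161 0.04 ]] [[0.342 0.163 0.   ]
 [0.335 0.334 0.   ]
 [0.643 0.36  0.   ]
 [0.671 0.335 0.   ]
 [0.676 0.176 0.   ]]
handle [[0.466 0.234 0.075]
 [0.619 0.235 0.075]]
box [[ 0.329 -0.207  0.137]
 [ 0.347 -0.022  0.137]
 [ 0.679 -0.042  0.137]
 [ 0.679 -0.21   0.137]]
side box [[ 0.322 -0.212  0.137]
 [ 0.335 -0.032  0.137]
 [ 0.667 -0.043  0.137]
 [ 0.669 -0.22   0.137]]
```

Call:
drive_tool(series=[[[0,0,2],0],[[-1,3,1],10],[[-1,3,1],10],[[-1,3,1],10],[[-1,3,1],10],[[-1,3,1],10],[[-1,3,0],10],[[-1,3,0],10],[[-1,2.5,0],10],[[-0.5,0,0],10]], hand=0, newtons=40)

```text
time: 1.35
ee_pos: [0.5387, 0.2375, 0.3001]
eef_rot: [-0.005, 1.0, 0.0, -0.001]
ft_force: [0.0, -1.0, -0.1]
width: 0.0869
grip_force: 0.0
```

```bash
python3 - <<'E'
from h import *
import pickle
s=r.read_state();c=vision.camera('wrist');print(s['ee_pos'],s['eef_rot'],s['joint_positions'].round(2),c['mount'])
pickle.dump((s,c),open('w1.pkl','wb'));save('w1.png',c)
E
```

```text
[0.53865545 0.23753282 0.30007839] [-4.78550977e-03  9.99988271e-01  3.69338546e-04 -6.48625842e-04] [-0.18  0.25 -0.39  1.43  0.09  1.48  1.02] [[ 9.79581029e-04 -9.65220145e-01 -2.61436630e-01  7.09746278e-02]
 [ 9.99999148e-01  1.17095384e-03 -5.76231573e-04  3.77936901e-04]
 [ 8.62320548e-04 -2.61435843e-01  9.65220470e-01 -1.55138268e-01]
 [ 0.00000000e+00  0.00000000e+00  0.00000000e+00  1.00000000e+00]]
```

View pics/w1.png

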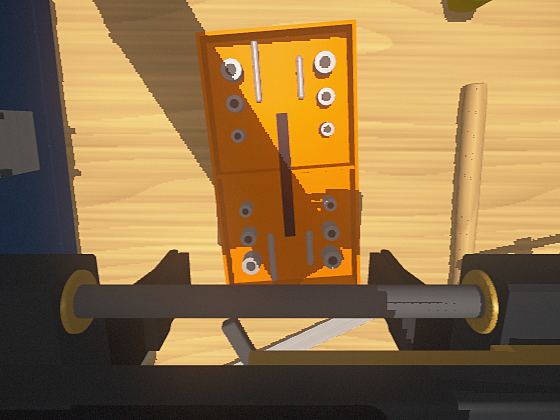

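The wrist view shows the tray below, with its handle bar from (282,113) to (289,236). It is turned slightly; tray rim corners are about (197,35), (356,21), (358,283).

```bash
python3 - <<'E'
from h import *
import pickle
s,c=pickle.load(open('w1.pkl','rb'));P=(s['ee_pos'],s['eef_rot'])
h=ray(c,[[282,113],[289,236]],.075,P);print(h.round(4),h.mean(0).round(4))
e=ray(c,[[197,35],[356,21],[359,283],[225,283]],.04,P);print(e.round(4))
dv=h[1]-h[0];print(np.degrees(np.arctan2(dv[1],dv[0])))
hsv=cv2.cvtColor(c['color'],cv2.COLOR_RGB2HSV)
m=cv2.inRange(hsv,(3,180,60),(18,255,255));m[:,:190]=0;m[:,370:]=0;m[285:]=0
m=cv2.morphologyEx(m,cv2.MORPH_CLOSE,np.ones((9,9)))
k=max(cv2.findContours(m,0,2)[0],key=cv2.contourArea)
a=cv2.approxPolyDP(cv2.convexHull(k),4,True)[:,0]
print(np.c_[a,ray(c,a,.04,P)[:,:2]].round(3))
E
```

```text
[[0.4612 0.2402 0.075 ]
 [0.5927 0.2497 0.075 ]] [0.527  0.2449 0.075 ]
[[0.3825 0.1498 0.04  ]
 [0.3674 0.3166 0.04  ]
 [0.6656 0.3402 0.04  ]
 [0.6674 0.1712 0.04  ]]
4.123041326923591
[[3.55e+02 2.00e+01 3.66e-01 3.16e-01]
 [3.60e+02 2.83e+02 6.66e-01 3.42e-01]
 [2.27e+02 2.84e+02 6.69e-01 1.74e-01]
 [1.95e+02 3.30e+01 3.81e-01 1.48e-01]]
```

Call:
drive_tool(series=[[[-1.1,0.7,-3],4],[[0,0,-4],0],[[0,0,-4],0],[[0,0,-4],0],[[0,0,-3],0],[[0,0,-3],0],[[0,0,-2.0],0],[[0,0,-1.6],0],[[0,0,0],0],[[0,0,0],0]])

```text
time: 2.65
ee_pos: [0.5296, 0.2423, 0.0555]
eef_rot: [-0.035, 0.999, 0.0, 0.001]
ft_force: [-0.8, 0.8, 1.4]
width: 0.0869
grip_force: 0.0
```

Call:
drive_tool(series=[[[0,0,0],0],[[0,0,0],0],[[0,0,0],0],[[0,0,0],0],[[0,0,0],0],[[0,0,0],0],[[0,0,0],0],[[0,0,0.5],0],[[0,0,0.5],0],[[0,0,1],0]], hand=1, newtons=40)

```text
time: 3.9
ee_pos: [0.5283, 0.2414, 0.0742]
eef_rot: [-0.035, 0.999, -0.0, -0.001]
ft_force: [0.9, 0.6, -6.2]
width: 0.0114
grip_force: 40.0
```

Call:
drive_tool(series=[[[0,0,-1],0],[[0,0,-0.7],0],[[0,0,-0.3],0],[[0,0,-0.1],0],[[0,0,0],0],[[0,0,0],0],[[0,0,0],0],[[0,0,0],0],[[0,0,0],0],[[0,0,0],0]])

```text
time: 5.15
ee_pos: [0.5308, 0.242, 0.0589]
eef_rot: [-0.035, 0.999, -0.0, 0.002]
ft_force: [-17.3, -12.1, 52.4]
width: 0.0118
grip_force: 40.0
```

Call:
drive_tool(series=[[[0,0,0],0],[[0,0,0],0],[[0,0,0],0],[[0,0,0],0],[[0,0,4],0],[[0,-2,6],0],[[0,-5,6],0],[[0,-6,6],0],[[0,-6,6],0],[[0,-6,4],0]], hand=0)

```text
time: 6.4
ee_pos: [0.529, 0.041, 0.3259]
eef_rot: [-0.035, 0.999, 0.0, 0.001]
ft_force: [1.6, -0.5, -0.9]
width: 0.0866
grip_force: 0.0
```

Call:
drive_tool(series=[[[0,-5,0],0],[[0,-4,0],0],[[0,-2,0],0],[[0,0,0],0],[[0,0,0],0],[[0,0,0],0],[[0,0,0],0],[[0,0,0],0],[[0,0,0],0],[[0,0,0],0]])

```text
time: 7.65
ee_pos: [0.529, -0.0681, 0.324]
eef_rot: [-0.035, 0.999, 0.0, 0.0]
ft_force: [-0.0, 0.8, -0.9]
width: 0.0868
grip_force: 0.0
```

```bash
python3 - <<'E'
from h import *
import pickle
s=r.read_state();c=vision.camera('wrist');print(s['time'],s['ee_pos'],s['eef_rot'],s['joint_positions'].round(2))
pickle.dump((s,c),open('w2.pkl','wb'));save('w2.png',c)
E
```

```text
7.65 [ 0.52902128 -0.06812223  0.32395533] [-3.49095847e-02  9.99390474e-01  4.34749291e-05  6.22785639e-06] [ 0.22  0.1  -0.19  1.54  0.02  1.5   1.67]
```

View pics/w2.png

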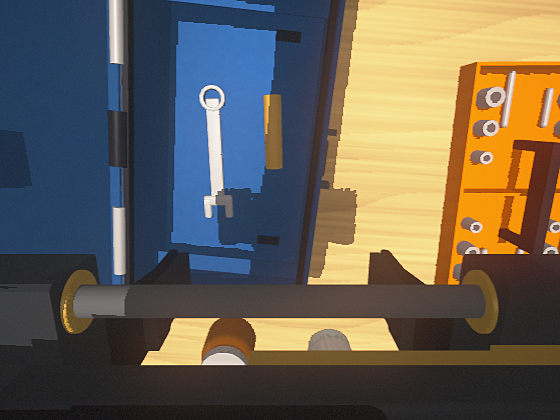

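The view shows the toolbox interior with the spanner at (213,150) and pipe at (273,130). The front rim silhouette runs from (355,0) to (310,285), and the hinge line is at u≈118. I need the end walls too, so I'll shift toward the robot.

Call:
drive_tool(series=[[[-2,-1,1],-4],[[-3,-1,1],0],[[-3,-1,1],0],[[-2,-1,0],0],[[0,0,0],0],[[0,0,0],0],[[0,0,0],0],[[0,0,0],0],[[0,0,0],0],[[0,0,0],0]])

```text
time: 8.95
ee_pos: [0.4291, -0.1081, 0.3539]
eef_rot: [-0.0, 1.0, 0.0, -0.0]
ft_force: [-0.1, 0.9, -0.0]
width: 0.0872
grip_force: 0.0
```

```bash
python3 - <<'E'
from h import *
import pickle
s=r.read_state();c=vision.camera('wrist');print(s['time'],s['ee_pos'],s['eef_rot'],s['joint_positions'].round(2))
pickle.dump((s,c),open('w3.pkl','wb'))
im=c['color'][:300,60:460].astype(float);im=255*(im/255)**.5
im=cv2.resize(im.astype('uint8'),(800,600),interpolation=cv2.INTER_CUBIC)
cv2.imwrite('pics/w3.png',im[:,:,::-1])
E
```

```text
8.95 [ 0.42910029 -0.10806974  0.35386952] [-9.33840975e-05  9.99999990e-01  7.49664596e-05 -7.32979319e-05] [ 0.29 -0.1  -0.13  1.69 -0.01  1.56  1.73]
```

View pics/w3.png

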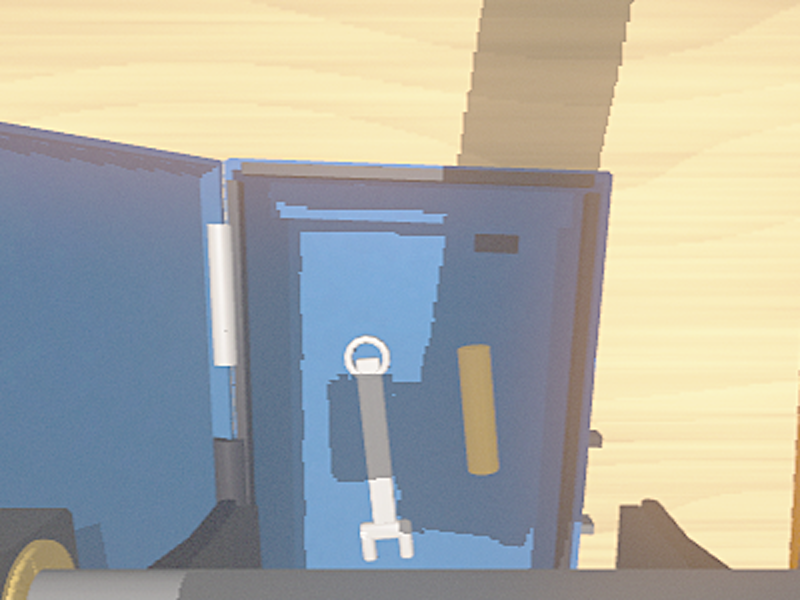

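The toolbox corners are clear in the crop: front-near corner (611,173), hinge-near corner (228,160), front edge running down to (580,530). The dark guide strips are visible inside the rim.

```bash
python3 - <<'E'
from h import *
import pickle
from scipy.ndimage import map_coordinates as mc
s,c=pickle.load(open('w3.pkl','rb'));P=(s['ee_pos'],s['eef_rot'])
im=c['color'].astype(float);f=im[:,:,0]-im[:,:,2]  # wood >0, blue<0
pe=[];pf=[]
for u in range(182,290):      # near end: vertical scan
    if u>285: break
    col=f[70:95,u]; i=np.where((col[:-1]>0)&(col[1:]<=0))[0]
    if len(i): i=i[0];pe.append((u,70+i+col[i]/(col[i]-col[i+1])))
for v in list(range(95,210))+list(range(224,255)):
    row=f[v,335:380]; i=np.where((row[:-1]<=0)&(row[1:]>0))[0]
    if len(i): i=i[-1];pf.append((335+i+row[i]/(row[i]-row[i+1]),v))
def fit(uv):
    X=ray(c,uv,.137,P)[:,:2]
    for _ in range(4):
        m=np.median(X,0) if 0 else X.mean(0);d=np.linalg.svd(X-m)[2][0];n=np.array([-d[1],d[0]])
        e=(X-m)@n;X=X[np.abs(e)<max(2*e.std(),.0006)]
    print(len(uv),len(X),'rms',e.std(),'mean',m,'dir',np.degrees(np.arctan2(d[1],d[0])));return m,d,n
me,de,ne=fit(pe);mf,df,nf=fit(pf)
# toolbox y axis ~ +world x
yv=df*np.sign(df[0]); xv=np.array([yv[1],-yv[0]])  # toolbox x -> world -y ; z up check: x cross y
print('yv',yv,'xv',xv)
C=np.linalg.solve(np.array([nf,ne]),[nf@mf,ne@me]);print('corner',C)
print('centre',C+xv*.095+yv*.165)
print('hinge corner px',ray(c,[[60+228/2,80]],.137,P), 'pred',C+xv*.19)
# intensity profiles for strips
g=im.mean(2)
for v in(120,160,200):print(v,g[v,338:366].round().astype(int).tolist())
for u in(200,230,300,330):print(u,g[76:100,u].round().astype(int).tolist())
E
```

```text
104 104 rms 0.00013074532687379069 mean [ 0.32176062 -0.15221348] dir -91.88279624607311
146 146 rms 0.00025129377937504853 mean [ 0.41091804 -0.02601201] dir -1.6929376078225031
yv [ 0.99956351 -0.02954304] xv [-0.02954304 -0.99956351]
corner [ 0.32599173 -0.02350193]
centre [ 0.48811312 -0.12333507]
hinge corner px [[ 0.32129028 -0.2101663   0.137     ]] pred [ 0.32037856 -0.213419  ]
120 [68, 64, 67, 66, 67, 68, 66, 71, 67, 70, 69, 67, 58, 54, 56, 60, 60, 62, 59, 62, 70, 79, 81, 79, 70, 158, 203, 203]
160 [69, 65, 66, 68, 68, 69, 69, 70, 64, 59, 57, 59, 57, 61, 61, 61, 65, 73, 78, 79, 76, 86, 192, 204, 199, 200, 199, 198]
200 [67, 66, 68, 67, 68, 60, 53, 55, 60, 56, 58, 61, 59, 72, 76, 78, 76, 61, 196, 212, 205, 203, 203, 203, 205, 203, 204, 204]
200 [197, 191, 193, 190, 128, 127, 96, 99, 98, 102, 101, 89, 57, 73, 72, 77, 78, 78, 79, 76, 77, 77, 75, 71]
230 [199, 197, 194, 200, 204, 126, 131, 101, 106, 105, 106, 107, 92, 54, 74, 73, 75, 79, 79, 77, 79, 78, 78, 77]
300 [101, 100, 105, 108, 108, 107, 111, 76, 73, 60, 58, 53, 51, 58, 55, 47, 60, 65, 65, 72, 70, 71, 70, 67]
330 [102, 102, 105, 101, 101, 100, 98, 103, 87, 70, 54, 54, 53, 54, 54, 53, 47, 58, 64, 63, 72, 70, 69, 71]
```

```bash
cat >> h.py <<'E'
a=np.radians(-1.8);YV=np.array([np.cos(a),np.sin(a)]);XV=np.array([YV[1],-YV[0]]);CB=np.array([.4881,-.1233])
def tobox(p): p=np.atleast_2d(p)[:,:2]-CB; return np.c_[p@XV,p@YV]
E
python3 - <<'E'
from h import *
import pickle
s,c=pickle.load(open('w3.pkl','rb'));P=(s['ee_pos'],s['eef_rot'])
print('near strip inner top (nominal y -.156)',tobox(ray(c,[[200,87.5],[230,88.5]],.137,P)).round(4))
print('outer',tobox(ray(c,[[230,80.5],[362.7,120]],.137,P)).round(4))
print('front strip bottom inner (nominal x -.086)',tobox(ray(c,[[349.5,120],[346.5,160],[342.5,200]],.125,P)).round(4))
g=c['color'].astype(float).mean(2)
for v in(140,180):print(v,g[v,168:196].round().astype(int).tolist())
E
```

```text
near strip inner top (nominal y -.156) [[ 0.0669 -0.1579]
 [ 0.0376 -0.1579]]
outer [[ 0.0376 -0.1653]
 [-0.0951 -0.1325]]
front strip bottom inner (nominal x -.086) [[-0.0842 -0.1321]
 [-0.0844 -0.091 ]
 [-0.0836 -0.0474]]
140 [217, 229, 235, 221, 200, 184, 169, 151, 111, 78, 75, 81, 62, 44, 40, 46, 56, 61, 59, 58, 59, 62, 60, 57, 61, 58, 60, 56]
180 [204, 211, 217, 224, 225, 216, 197, 181, 164, 145, 94, 63, 72, 65, 49, 40, 34, 52, 56, 56, 54, 58, 56, 58, 53, 54, 55, 55]
```

Call:
drive_tool(series=[[[0,4,0],0],[[1,6,0],0],[[1.5,6,0],0],[[1.5,6,0],0],[[1.5,6,0],0],[[1.5,4,0],0],[[1.5,2,0],2],[[1.5,1.3,0],2],[[0,0,0],0],[[0,0,0],0]])

```text
time: 10.25
ee_pos: [0.5288, 0.2444, 0.3539]
eef_rot: [-0.034, 0.999, -0.0, -0.0]
ft_force: [-0.4, -0.7, 0.6]
width: 0.087
grip_force: 0.0
```

```bash
python3 - <<'E'
from h import *
import pickle
s=r.read_state();c=vision.camera('wrist');print(s['time'],s['ee_pos'],s['eef_rot'],s['joint_positions'].round(2))
pickle.dump((s,c),open('w4.pkl','wb'));save('w4.png',c);P=(s['ee_pos'],s['eef_rot'])
g=cv2.inRange(cv2.cvtColor(c['color'],cv2.COLOR_RGB2HSV),(3,180,60),(18,255,255));g[260:]=0
k=max(cv2.findContours(cv2.morphologyEx(g,cv2.MORPH_CLOSE,np.ones((9,9))),0,2)[0],key=cv2.contourArea)
h=cv2.convexHull(k);A=cv2.approxPolyDP(h,4,True)[:,0];print(np.c_[A,ray(c,A,.04,P)[:,:2]].round(3))
E
```

```text
10.25 [0.52876701 0.24436412 0.35392195] [-3.43964389e-02  9.99408256e-01 -7.76946067e-05 -1.32663374e-04] [-0.1   0.24 -0.51  1.34  0.12  1.59  1.04]
[[2.07e+02 4.60e+01 3.79e-01 1.47e-01]
 [3.46e+02 4.90e+01 3.71e-01 3.14e-01]
 [3.37e+02 2.59e+02 6.40e-01 3.34e-01]
 [2.17e+02 2.59e+02 6.52e-01 1.66e-01]]
```

View pics/w4.png

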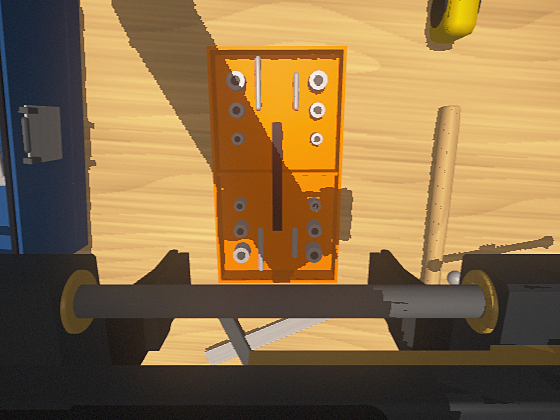

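The handle bar runs from (277,122) to (277,230), parallel to the tool, and the tray outline is clean.

```bash
python3 - <<'E'
from h import *
import pickle
s,c=pickle.load(open('w4.pkl','rb'));P=(s['ee_pos'],s['eef_rot'])
g=c['color'].astype(float).mean(2)
print(g[116:130,277].round(),g[222:238,277].round(),g[150,262:292].round(),g[210,262:292].round())
h=ray(c,[[277,122],[277,230.5]],.075,P);print(h,h.mean(0))
E
```

```text
[145. 147. 144. 143. 144. 146.  80.  95.  92.  92.  94.  96.  94.  92.] [45. 43. 44. 48. 43. 44. 39. 42. 48. 79. 76. 74. 75. 75. 74. 74.] [ 77.  78.  80.  78.  82.  80.  77.  80.  79.  78.  64.  55.  53.  54.
  50.  78.  88.  85.  86.  82.  75. 131. 141. 139. 139. 139. 138. 138.
 137. 138.] [74. 74. 75. 75. 74. 74. 75. 74. 74. 78. 62. 42. 41. 44. 45. 43. 42. 42.
 41. 42. 67. 76. 75. 75. 75. 73. 74. 74. 75. 75.]
[[0.46110584 0.23744691 0.075     ]
 [0.59367362 0.24653189 0.075     ]] [0.52738973 0.2419894  0.075     ]
```

Call:
drive_tool(series=[[[-0.1,-0.2,-5],0],[[0,0,-6],0],[[0,0,-6],0],[[0,0,-5],0],[[0,0,-4],0],[[0,0,-2.5],0],[[0,0,-1.4],0],[[0,0,0],0],[[0,0,0],0],[[0,0,0],0]])

```text
time: 11.55
ee_pos: [0.5287, 0.2431, 0.0561]
eef_rot: [-0.035, 0.999, 0.0, 0.001]
ft_force: [-0.1, -0.0, 0.3]
width: 0.0868
grip_force: 0.0
```

Call:
drive_tool(series=[[[0,0,0],0],[[0,0,0],0],[[0,0,0],0],[[0,0,0],0],[[0,0,0],0],[[0,0,0],0],[[0,0,0],0],[[0,0,0],0],[[0,0,0],0],[[0,0,0],0]], hand=1, newtons=55)

```text
time: 12.8
ee_pos: [0.5281, 0.2425, 0.0549]
eef_rot: [-0.035, 0.999, -0.0, -0.0]
ft_force: [0.1, -2.0, 0.9]
width: 0.0117
grip_force: 55.0
```

Call:
drive_tool(series=[[[0,0,0.2],0],[[0,0,0.5],0],[[0,0,1],0],[[0,0,3],0],[[0,0,4],0],[[0,0,4],0],[[0,0,4],0],[[0,0,4],0],[[0,0,4],0],[[0,0,0],0]])

```text
time: 14.05
ee_pos: [0.5289, 0.2439, 0.3056]
eef_rot: [-0.035, 0.999, 0.001, 0.003]
ft_force: [-0.1, -0.1, -7.6]
width: 0.0116
grip_force: 55.0
```

```bash
python3 - <<'E'
from h import *
import pickle
s=r.read_state();c=vision.camera('wrist');print(s['time'],s['ee_pos'],s['eef_rot'],s['ft_force'],s['torque'])
pickle.dump((s,c),open('w5.pkl','wb'));save('w5.png',c)
E
```

```text
14.05 [0.5288704  0.24389013 0.3056497 ] [-0.03511672  0.99937835  0.0012663   0.00285182] [-0.07497769 -0.07044784 -7.59864795] [ 0.14531281 -0.13479972  0.00592709]
```

View pics/w5.png

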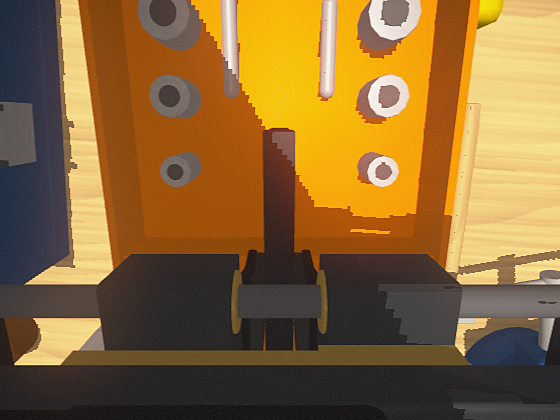

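The tray is held with the bar end at (280,130), centred and parallel to the fingers.

```bash
python3 - <<'E'
from h import *
import pickle
s,c=pickle.load(open('w5.pkl','rb'));p=s['ee_pos'];P=(p,s['eef_rot'])
y=np.array([np.cos(np.radians(4)),np.sin(np.radians(4))])
e=ray(c,[[279,129],[264,129.5],[295,129.5]],p[2]+.020,P);print(e)
print('tray centre minus TCP along y, lateral',(e[0,:2]-p[:2])@y+.066,(e[:,:2]-p[:2])@np.array([-y[1],y[0]]))
g=c['color'].astype(float).mean(2);print(g[120:140,280].round())
E
```

```text
[[0.46137358 0.23938374 0.3256497 ]
 [0.46193996 0.23393523 0.3256497 ]
 [0.4611351  0.24522235 0.3256497 ]]
tray centre minus TCP along y, lateral -0.0016467471395413408 [ 0.00021293 -0.00526183  0.00605394]
[151. 150. 151. 150. 150. 151. 155. 149.  58.  65.  67.  76. 116. 109.
 106. 105. 110. 108. 106. 106.]
```

Call:
drive_tool(series=[[[-0.2,-1,0],0],[[-0.5,-3,0],-1],[[-0.5,-5,0],-1],[[-0.5,-5,0],-1],[[-0.5,-5,0],-1],[[-0.5,-5,0],-1],[[-0.5,-5,0],-0.8],[[-0.5,-4,0],0],[[-0.5,-3,0],0],[[0,-0.9,0],0]])

```text
time: 15.35
ee_pos: [0.4843, -0.1289, 0.3003]
eef_rot: [0.018, 1.0, 0.0, -0.001]
ft_force: [0.2, 0.7, -6.9]
width: 0.0116
grip_force: 55.0
```

Call:
drive_tool(series=[[[0,0,-1],0],[[0,0,-2],0],[[0,0,-2],0],[[0,0,-2],0],[[0,0,-1.5],0],[[0,0,-1],0],[[0,0,0],0],[[0,0,0],0],[[0,0,0],0],[[0,0,0],0]])

```text
time: 16.6
ee_pos: [0.4862, -0.1262, 0.2073]
eef_rot: [0.016, 1.0, -0.0, 0.0]
ft_force: [-0.1, -0.2, -6.2]
width: 0.0118
grip_force: 55.0
```

```bash
cat >st.py <<'E'
from h import *
s=r.read_state();R=Ro.from_quat(s['eef_rot']).as_matrix()
print(round(s['time'],2),(s['ee_pos']*1000).round(2),'yaw',np.degrees(np.arctan2(-R[1,0],-R[0,0])).round(2),'tilt',(R[:2,2]*1000).round(1),'F',s['ft_force'].round(1),'T',s['torque'].round(2))
E
python3 st.py
```

```text
16.6 [ 486.24 -126.2   207.33] yaw -1.8 tilt [ 0.7 -0.1] F [-0.1 -0.2 -6.2] T [ 0.08 -0.    0.02]
```

Call:
drive_tool(series=[[[0.13,0.12,-0.3],0],[[0,0,-0.3],0],[[0,0,-0.3],0],[[0,0,-0.2],0],[[0,0,-0.2],0],[[0,0,0],0],[[0,0,0],0],[[0,0,0],0],[[0,0,0],0],[[0,0,0],0]])

```text
time: 17.85
ee_pos: [0.4874, -0.1249, 0.194]
eef_rot: [0.016, 1.0, 0.0, 0.0]
ft_force: [0.8, -0.7, -6.8]
width: 0.0116
grip_force: 55.0
```

Call:
drive_tool(series=[[[0,0,-0.1],0],[[0,0,-0.1],0],[[0,0,-0.1],0],[[0,0,-0.1],0],[[0,0,-0.1],0],[[0,0,0],0],[[0,0,0],0],[[0,0,0],0],[[0,0,0],0],[[0,0,0],0]])

```text
time: 19.1
ee_pos: [0.4873, -0.1249, 0.1889]
eef_rot: [0.016, 1.0, 0.0, 0.0]
ft_force: [0.2, -0.3, -6.7]
width: 0.0115
grip_force: 55.0
```

```bash
python3 st.py
```

```text
19.1 [ 487.33 -124.95  188.94] yaw -1.8 tilt [0.  0.1] F [ 0.2 -0.3 -6.7] T [ 0.05 -0.05  0.04]
```

Call:
drive_tool(series=[[[0,0,-0.1],0],[[0,0,-0.1],0],[[0,0,-0.1],0],[[0,0,-0.1],0],[[0,0,-0.1],0],[[0,0,0],0],[[0,0,0],0],[[0,0,0],0],[[0,0,0],0],[[0,0,0],0]])

```text
time: 20.35
ee_pos: [0.4873, -0.125, 0.1839]
eef_rot: [0.016, 1.0, 0.0, -0.0]
ft_force: [-0.4, 0.5, -6.1]
width: 0.0116
grip_force: 55.0
```

```bash
python3 st.py
```

```text
20.35 [ 487.32 -124.98  183.93] yaw -1.8 tilt [-0.   0.1] F [-0.4  0.5 -6.1] T [ 0.1  -0.08 -0.05]
```

Call:
drive_tool(series=[[[0,0,-0.15],0],[[0,0,-0.15],0],[[0,0,-0.15],0],[[0,0,-0.15],0],[[0,0,-0.15],0],[[0,0,-0.15],0],[[0,0,-0.15],0],[[0,0,0],0],[[0,0,0],0],[[0,0,0],0]])

```text
time: 21.6
ee_pos: [0.4874, -0.125, 0.1735]
eef_rot: [0.016, 1.0, 0.0, 0.0]
ft_force: [-1.2, -0.5, -6.7]
width: 0.0118
grip_force: 55.0
```

```bash
python3 st.py
```

```text
21.6 [ 487.38 -124.96  173.5 ] yaw -1.8 tilt [0.1 0.1] F [-1.2 -0.5 -6.7] T [ 0.18 -0.04 -0.01]
```

Call:
drive_tool(series=[[[0,0,-0.25],0],[[0,0,-0.25],0],[[0,0,-0.25],0],[[0,0,-0.25],0],[[0,0,-0.25],0],[[0,0,-0.25],0],[[0,0,-0.25],0],[[0,0,-0.25],0],[[0,0,0],0],[[0,0,0],0]])

```text
time: 22.85
ee_pos: [0.4874, -0.125, 0.1535]
eef_rot: [0.016, 1.0, 0.0, 0.0]
ft_force: [-0.2, -0.5, -6.7]
width: 0.0116
grip_force: 55.0
```

Call:
drive_tool(series=[[[0,0,-0.25],0],[[0,0,-0.25],0],[[0,0,-0.25],0],[[0,0,-0.25],0],[[0,0,-0.25],0],[[0,0,-0.25],0],[[0,0,-0.25],0],[[0,0,-0.25],0],[[0,0,0],0],[[0,0,0],0]])

```text
time: 24.1
ee_pos: [0.4874, -0.125, 0.1335]
eef_rot: [0.016, 1.0, 0.0, 0.0]
ft_force: [0.1, -0.1, -7.0]
width: 0.0117
grip_force: 55.0
```

Call:
drive_tool(series=[[[0,0,-0.25],0],[[0,0,-0.25],0],[[0,0,-0.25],0],[[0,0,-0.25],0],[[0,0,-0.25],0],[[0,0,-0.25],0],[[0,0,-0.2],0],[[0,0,-0.1],0],[[0,0,0],0],[[0,0,0],0]])

```text
time: 25.35
ee_pos: [0.4874, -0.1249, 0.1155]
eef_rot: [0.016, 1.0, 0.0, 0.0]
ft_force: [0.9, -0.2, -6.4]
width: 0.0116
grip_force: 55.0
```

```bash
python3 st.py
```

```text
25.35 [ 487.38 -124.95  115.52] yaw -1.8 tilt [0.1 0.1] F [ 0.9 -0.2 -6.4] T [ 0.13 -0.07  0.05]
```

Call:
drive_tool(series=[[[0,0,-0.1],0],[[0,0,-0.1],0],[[0,0,-0.1],0],[[0,0,-0.1],0],[[0,0,-0.1],0],[[0,0,-0.05],0],[[0,0,0],0],[[0,0,0],0],[[0,0,0],0],[[0,0,0],0]])

```text
time: 26.6
ee_pos: [0.4873, -0.1249, 0.11]
eef_rot: [0.016, 1.0, 0.0, 0.0]
ft_force: [0.2, 0.0, -7.2]
width: 0.0117
grip_force: 55.0
```

```bash
python3 st.py
```

```text
26.6 [ 487.34 -124.94  109.96] yaw -1.8 tilt [0.  0.1] F [ 0.2  0.  -7.2] T [ 0.09 -0.08  0.04]
```

Call:
drive_tool(series=[[[0,0,-0.05],0],[[0,0,-0.05],0],[[0,0,-0.05],0],[[0,0,0],0],[[0,0,0],0],[[0,0,0],0],[[0,0,0],0],[[0,0,0],0],[[0,0,0],0],[[0,0,0],0]])

```text
time: 27.85
ee_pos: [0.4874, -0.1249, 0.1099]
eef_rot: [0.016, 1.0, -0.0, 0.0]
ft_force: [-8.4, 2.3, 12.0]
width: 0.0119
grip_force: 55.0
```

```bash
python3 st.py
```

```text
27.85 [ 487.4  -124.94  109.86] yaw -1.8 tilt [ 0.3 -0.2] F [-8.4  2.3 12. ] T [ 0.47  1.85 -0.02]
```

Call:
drive_tool(series=[[[0,0,0],0],[[0,0,0],0],[[0,0,0],0],[[0,0,0],0],[[0,0,0],0],[[0,0,2],0],[[0,0,5],0],[[0,0,6],0],[[0,2,6],0],[[0,3,5],0]], hand=0)

```text
time: 29.1
ee_pos: [0.4872, -0.0753, 0.3502]
eef_rot: [0.017, 1.0, -0.0, 0.001]
ft_force: [0.7, 0.0, 0.7]
width: 0.0863
grip_force: 0.0
```

```bash
python3 - <<'E'
exec(open('st.py').read())
P=(s['ee_pos'],s['eef_rot']);c=vision.camera('wrist');b=vision.camera('side')
import pickle;pickle.dump((s,c,b),open('w6.pkl','wb'))
print(s['joint_positions'].round(2))
cv2.imwrite('pics/w6.png',np.hstack([c['color'][:300,:,::-1][:, :420],b['color'][100:400,20:320,::-1]]))
E
```

```text
29.1 [487.23 -75.33 350.18] yaw -1.91 tilt [ 1.5 -0.4] F [0.7 0.  0.7] T [ 0.12 -0.1   0.  ]
[ 0.32  0.01 -0.26  1.58  0.    1.54  1.6 ]
```

View pics/w6.png

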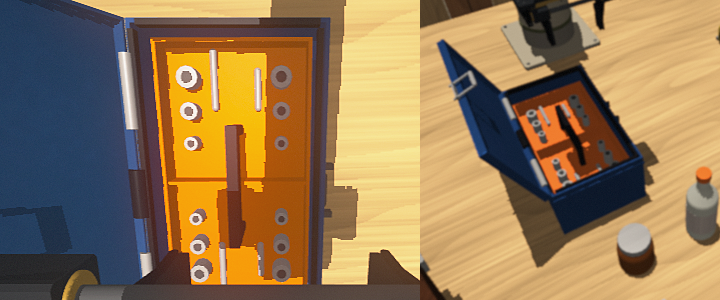

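The tray sits level and centred in the box, and the lid is still leaning back. Its near top corner is at side-image pixel (43,141).

```bash
python3 - <<'E'
from h import *
import pickle
s,c,b=pickle.load(open('w6.pkl','rb'));d=pickle.load(open('v0.pkl','rb'))
for cc,uv in((b,[43,141]),(d['scene'],[100,141])):
    for z in np.arange(.26,.38,.02):
        p=ray(cc,[uv],z);print(round(z,3),p[0].round(3),tobox(p).round(3))
h=ray(c,[[125,20],[0,0]],.137,(s['ee_pos'],s['eef_rot']))
# tray rim corners in box frame at z=.095
print(tobox(ray(c,[[151,38],[310,40]],.095,(s['ee_pos'],s['eef_rot']))))
# tall things near y<-0.25: table points
print(ray(d['scene'],[[35,205],[20,300],[40,370],[205,340],[275,330]],0.0).round(2))
E
```

```text
0.26 [ 0.248 -0.285  0.26 ] [[ 0.169 -0.235]]
0.28 [ 0.278 -0.285  0.28 ] [[ 0.168 -0.205]]
0.3 [ 0.308 -0.285  0.3  ] [[ 0.168 -0.175]]
0.32 [ 0.338 -0.286  0.32 ] [[ 0.167 -0.145]]
0.34 [ 0.368 -0.286  0.34 ] [[ 0.167 -0.115]]
0.36 [ 0.398 -0.287  0.36 ] [[ 0.166 -0.085]]
0.26 [ 0.276 -0.298  0.26 ] [[ 0.181 -0.206]]
0.28 [ 0.313 -0.292  0.28 ] [[ 0.174 -0.17 ]]
0.3 [ 0.35  -0.286  0.3  ] [[ 0.167 -0.133]]
0.32 [ 0.386 -0.28   0.32 ] [[ 0.16  -0.097]]
0.34 [ 0.423 -0.274  0.34 ] [[ 0.153 -0.06 ]]
0.36 [ 0.46  -0.268  0.36 ] [[ 0.146 -0.024]]
[[ 0.08537289 -0.15497597]
 [-0.08060415 -0.15287358]]
[[ 0.15 -0.57  0.  ]
 [ 0.53 -0.55  0.  ]
 [ 0.74 -0.49  0.  ]
 [ 0.78 -0.14  0.  ]
 [ 0.81  0.02  0.  ]]
```

Call:
drive_tool(series=[[[0,0,4],-5],[[0,0,3],-10],[[0,-3,0],-10],[[0,-3,0],-10],[[0,-3,0],-10],[[0,-3.5,0],-10],[[0,-3.5,0],-10],[[0,-4,0],-10],[[0,-4,0],-10],[[0,-2,0],-3.2]], hand=1, newtons=20)

```text
time: 30.45
ee_pos: [0.4867, -0.3373, 0.4166]
eef_rot: [0.709, 0.706, -0.0, -0.001]
ft_force: [-0.6, -0.4, -0.6]
width: 0.0019
grip_force: 0.0
```

```bash
python3 st.py; python3 -c "
from h import *
print(r.read_state()['joint_positions'].round(2))"
```

```text
30.45 [ 486.68 -337.35  416.58] yaw -90.23 tilt [-1.5  0.2] F [-0.6 -0.4 -0.6] T [ 0.    0.   -0.02]
[ 0.52  0.24  0.01  1.2  -0.    1.71  0.53]
```

Call:
drive_tool(series=[[[0,0,-2],0],[[0,0,-3],0],[[0,0,-3],0],[[0,0,-2.5],0],[[0,0,-2],0],[[0,1,0],0],[[0,1,0],0],[[0,0.5,0],0],[[0,0.5,0],0],[[0,0.5,0],0]])

```text
time: 31.7
ee_pos: [0.4874, -0.3002, 0.2932]
eef_rot: [0.707, 0.707, 0.0, 0.001]
ft_force: [0.1, -3.2, 2.3]
width: 0.0006
grip_force: 1.3
```

```bash
python3 st.py
```

```text
31.7 [ 487.39 -300.25  293.21] yaw -90.02 tilt [ 0.8 -0.6] F [ 0.1 -3.2  2.3] T [-0.44  0.01 -0.  ]
```

Call:
drive_tool(series=[[[0,0.6,0],0],[[0,0.7,0],0],[[0,0.7,0],0],[[0,0.7,0],0],[[0,0.7,0],0],[[0,0.7,0],0],[[0,0.7,0],0],[[0,0.7,0],0],[[0,0.7,0],0],[[0,0.5,0],0]])

```text
time: 32.95
ee_pos: [0.4874, -0.2326, 0.2928]
eef_rot: [0.707, 0.707, 0.0, 0.0]
ft_force: [-0.1, -0.6, 1.1]
width: 0.0007
grip_force: 0.6
```

```bash
python3 st.py
```

```text
32.95 [ 487.4  -232.62  292.75] yaw -89.98 tilt [0.2 0.1] F [-0.1 -0.6  1.1] T [-0.23 -0.11 -0.01]
```

Call:
drive_tool(series=[[[0,0.7,0],0],[[0,0.7,0],0],[[0,0.7,0],0],[[0,0.7,0],0],[[0,0.7,0],0],[[0,0.7,0],0],[[0,0.7,0],0],[[0,0.5,0],0],[[0,0,0],0],[[0,0,0],0]])

```text
time: 34.2
ee_pos: [0.4873, -0.1794, 0.2927]
eef_rot: [0.707, 0.707, 0.0, 0.0]
ft_force: [0.0, -0.7, -0.3]
width: 0.0007
grip_force: 0.0
```

```bash
python3 st.py; python3 - <<'E'
from h import *
b=vision.camera('scene');cv2.imwrite('pics/s7.png',b['color'][90:330,60:380,::-1])
E
```

```text
34.2 [ 487.26 -179.4   292.73] yaw -90.01 tilt [ 0. -0.] F [ 0.  -0.7 -0.3] T [ 0.04 -0.01  0.  ]
```

View pics/s7.png

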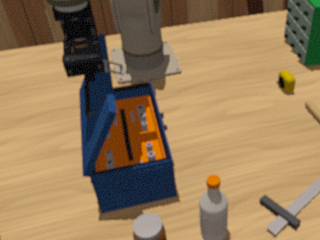

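The lid is past upright and the finger force has gone. I'll wait and see whether it falls, measuring by how much orange is still visible.

Call:
drive_tool(series=[[[0,0,0],0],[[0,0,0],0],[[0,0,0],0],[[0,0,0],0],[[0,0,0],0],[[0,0,0],0],[[0,0,0],0],[[0,0,0],0],[[0,0,0],0],[[0,0,0],0]])

```text
time: 35.5
ee_pos: [0.4873, -0.1792, 0.2927]
eef_rot: [0.707, 0.707, 0.0, 0.0]
ft_force: [0.3, 0.6, 0.2]
width: 0.0004
grip_force: 0.0
```

```bash
cat > o.py <<'E'
from h import *
b=vision.camera('scene');m=cv2.inRange(cv2.cvtColor(b['color'],cv2.COLOR_RGB2HSV),(3,180,60),(18,255,255))
print('orange',cv2.countNonZero(m[150:290,130:250]))
E
python3 o.py; python3 st.py
```

```text
orange 0
35.55 [ 487.32 -179.19  292.74] yaw -90.0 tilt [0.1 0. ] F [ 1.4  0.  -0.4] T [-0.08  0.01 -0.01]
```

Call:
drive_tool(series=[[[0,2,0],0],[[0.1,4,0],0],[[0.1,4,0],0],[[0,2.1,-2],0],[[0,0,-3],0],[[0,0,-3],0],[[0,0,-1.5],0],[[0,0,-1],0],[[0,0,0],0],[[0,0,0],0]])

```text
time: 36.8
ee_pos: [0.4898, -0.0582, 0.1886]
eef_rot: [0.707, 0.707, 0.0, 0.001]
ft_force: [0.6, -0.1, 0.4]
width: -0.0001
grip_force: 0.0
```

```bash
python3 st.py; python3 - <<'E'
from h import *
b=vision.camera('side');cv2.imwrite('pics/s8.png',cv2.resize(b['color'][100:340,60:380,::-1],(800,600)))
E
```

```text
36.8 [489.85 -58.18 188.65] yaw -90.01 tilt [ 1.5 -0.1] F [ 0.6 -0.1  0.4] T [ 0.02 -0.04  0.04]
```

View pics/s8.png

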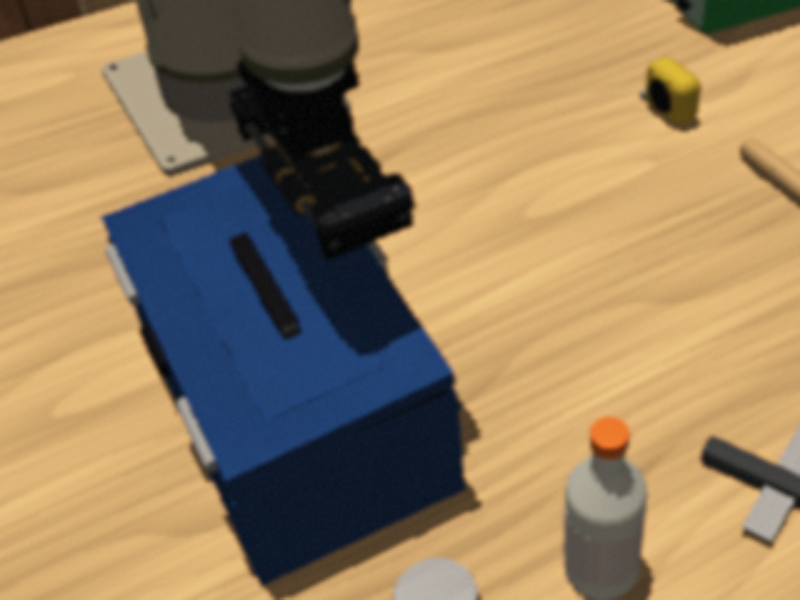

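The lid is down and resting ajar on its catch, with the gripper above the front half of the lid. I'll press gently.

Call:
drive_tool(series=[[[0,0,-0.5],0],[[0,0,-0.5],0],[[0,0,-0.3],0],[[0,0,-0.1],0],[[0,0,-0.1],0],[[0,0,-0.1],0],[[0,0,-0.1],0],[[0,0,-0.1],0],[[0,0,0],0],[[0,0,0],0]])

```text
time: 38.1
ee_pos: [0.4895, -0.0582, 0.1705]
eef_rot: [0.707, 0.707, 0.0, 0.0]
ft_force: [-3.0, 0.4, 7.8]
width: 0.0005
grip_force: 3.7
```

```bash
python3 st.py
```

```text
38.1 [489.45 -58.16 170.51] yaw -90.0 tilt [ 0.6 -0.1] F [-3.   0.4  7.8] T [0.16 0.71 0.03]
```

Call:
drive_tool(series=[[[0,0,-0.05],0],[[0,0,-0.05],0],[[0,0,-0.05],0],[[0,0,-0.05],0],[[0,0,0],0],[[0,0,0],0],[[0,0,0],0],[[0,0,0],0],[[0,0,0],0],[[0,0,0],0]])

```text
time: 39.35
ee_pos: [0.4895, -0.0578, 0.1683]
eef_rot: [0.707, 0.707, 0.0, 0.0]
ft_force: [-2.0, 1.8, 5.3]
width: 0.0006
grip_force: 2.7
```

```bash
python3 st.py
```

```text
39.35 [489.46 -57.83 168.28] yaw -89.98 tilt [0.5 0.3] F [-2.   1.8  5.3] T [ 0.38  0.52 -0.02]
```

Call:
drive_tool(series=[[[0,0,-0.05],0],[[0,0,-0.05],0],[[0,0,-0.05],0],[[0,0,-0.05],0],[[0,0,-0.05],0],[[0,0,-0.05],0],[[0,0,-0.05],0],[[0,0,-0.05],0],[[0,0,0],0],[[0,0,0],0]])

```text
time: 40.6
ee_pos: [0.4894, -0.0582, 0.1638]
eef_rot: [0.707, 0.707, 0.0, 0.0]
ft_force: [-0.4, -0.6, 0.2]
width: 0.0006
grip_force: 0.0
```

```bash
python3 st.py
```

```text
40.6 [489.36 -58.16 163.76] yaw -90.0 tilt [0.2 0. ] F [-0.4 -0.6  0.2] T [-0.06  0.02 -0.03]
```

The force vanished, so the catch probably snapped. I'll confirm by pressing on to the hard stop.

Call:
drive_tool(series=[[[0,0,-0.05],0],[[0,0,-0.05],0],[[0,0,-0.05],0],[[0,0,-0.05],0],[[0,0,-0.05],0],[[0,0,-0.05],0],[[0,0,0],0],[[0,0,0],0],[[0,0,0],0],[[0,0,0],0]])

```text
time: 41.85
ee_pos: [0.4894, -0.0582, 0.1614]
eef_rot: [0.707, 0.707, 0.0, 0.0]
ft_force: [-3.4, 0.3, 7.3]
width: 0.0007
grip_force: 3.6
```

```bash
python3 st.py
```

```text
41.85 [489.36 -58.22 161.37] yaw -90.0 tilt [ 0.3 -0.1] F [-3.4  0.3  7.3] T [ 0.06  0.74 -0.02]
```

Call:
drive_tool(series=[[[0,0,-0.05],0],[[0,0,0],0],[[0,0,1],0],[[0,0,3],0],[[0,0,4],0],[[0,0,4],0],[[0,0,3],0],[[0,0,0],0],[[0,0,0],0],[[0,0,0],0]])

```text
time: 43.1
ee_pos: [0.4889, -0.0582, 0.3092]
eef_rot: [0.707, 0.707, -0.0, -0.001]
ft_force: [-0.4, 0.2, 0.2]
width: 0.0006
grip_force: 0.0
```

```bash
python3 st.py; python3 -c "
from h import *
print(r.close_job())"
```

```text
43.1 [488.9  -58.15 309.24] yaw -90.0 tilt [-1.6  0.2] F [-0.4  0.2  0.2] T [0.03 0.01 0.04]
the job is handed in; nothing more can be done
None
```

The tray is down on its ledges and released, the lid swung down by itself and was pressed until the catch snapped (shut height confirmed by touch), and the job was handed in at about 43 s; the judge's verdict was not shown.

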